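# Lock the oxidation vessel and leak-check its lid joint

### The arm

A 6-joint arm with a two-finger parallel gripper is mounted at the origin on the work surface. World frame = base frame: x ahead of the robot, y to its left, z up, the work surface at z = 0. Lengths are in mm, angles in degrees, forces in N, time in s.
With the tool pointing down it reaches from about 375 to 975 mm from the base axis. Payload 3.8 kg.
Tool frame: the origin (TCP) lies at the very end of the fingers, on their centre line; the grasp point (between the pads) lies 19 mm behind it; z points along the fingers, y is the line along which they close (so a half turn about z gives the same grasp; the last joint's range is limited). The gripper opens to 88 mm and grips with 3 to 60 N. Pads are 18 mm wide; open, the fingers measure 123 mm over their backs; the gripper's body (75 mm by 187 mm) begins 45 mm behind the grasp point.
Start: joints at [74.376, 15.12, 91.902, -0, 72.978, -2.114], TCP at [157.692, 656.316, 238.706] pointing down, gripper open.
Joint ranges: [-150.88, 150.88], [-54.13, 125.18], [17.81, 147.31], [-75.09, 255.09], [0, 152.58], [-146.25, 146.25]. Speed limits (degrees/s): [147.25, 147.25, 180, 180, 180, 180].

### API

Orientations are given as a 3x3 rotation matrix whose columns are the frame's x, y, z axes.
In Python, from cell import ctrl, effector, imaging, workorder, get_t, get_q, get_joint_velocities, get_joint_torque, get_position, get_tcp_rot, get_force, get_torque, get_opening, get_finger_force gives the robot as it stands. Calls block until the motion is done:
- ctrl.reach(position, orientation): joint-space move of the TCP to a pose.
- ctrl.move_linear(position, ori=None, max_speed=150, threshold=None): straight line of the TCP; ori=None keeps the orientation; max_speed is the mean speed in mm/s. With threshold (N) it stops when the force on the tool has changed by that much, and returns True; else False.
- ctrl.set_joints(angles): joint-space move.
- effector.gripper_to(opening): finger opening in mm; the grip force is fixed at half the most; returns when the fingers have stopped.
- ctrl.dwell(seconds).
- ctrl.inverse_kinematics(position, orientation): joint angles nearest the present ones, or None.
- imaging.read_camera(name): name is "side" or "top"; returns the picture (480x640x3 uint8, blue, green, red); there is no depth.
- imaging.camera_info(name): a dict with "mtx" (3x3 intrinsics, pixels), "R" (3x3) and "t" (3): a world point X has camera coordinates R X + t. Camera axes: x right, y down, z forward; pixel columns grow to the right and rows downward; lengths in mm; the calibration is good to about 2 mm. A picture is of the moment at which its call begins. camera_info takes no time and is no camera call.
A pose or a line that the arm cannot do raises ctrl.MotionError and nothing moves.
- workorder.job_done(): hands the job in; it is judged then, once.
Readings, each from a call of its own:
- get_t(): time.
- get_q(): joint angles.
- get_joint_velocities(): joint speeds.
- get_joint_torque(): joint torques, N m.
- get_position(): TCP position.
- get_tcp_rot(): TCP orientation.
- get_force(): force on the tool from outside, world axes, zero at the start.
- get_torque(): the same for the moment, N m.
- get_opening(): finger opening in mm.
- get_finger_force(): force on a finger pad.
Only numpy, scipy, OpenCV 4.12 (cv2) and the standard library are available. Lean on these libraries where they do the work, as an engineer would, in place of code of your own. Each camera call takes 0.05 s, during which the arm holds its last target. There are 200 camera calls.

### The job

Close the steel pressure vessel: turn its closing ring clockwise by a handle, fully home to its stop, where the ring's line meets the line on the lid. Then take the leak-detector pen from its holder and guide its tip once round the circular joint between lid and ring, starting at the line on the lid and going clockwise seen from above until you are back there: slowly and steadily, at about 3 cm a second, the tip a few millimetres above the joint and centred on it, without pressing on the vessel. Finally stand the pen back in its holder, seated and upright, set down and not dropped, with the ring still locked and everything else on the bench left as it was.

Things in the scene. Friction and masses are not known exactly. Their poses are not given: they have to be found in the camera images.
- vessel: steel pressure vessel fixed to the bench, upright; place and yaw vary. Origin: centre of its underside. Foot 124 mm across, body 104; on top a flat lid 86 mm across, its top 105 mm above the bench, flush with the closing ring around it (94 mm inside, 128 outside). Between them a dark gap 4 mm wide: the joint. Gauge, valve and plug stand on the lid within 31 mm of the axis, up to 50 mm above it.
- seam_center (a point): centre of the joint's circle, on the vessel's axis at the height of the lid's top, 105 mm above the bench; the vessel's axes. The joint to follow is the level circle of 45 mm radius about it.
- lid_mark (a point): the point of that joint at the short black line on the lid's rim, 45 mm from seam_center along the vessel's +x axis; the round starts and ends here
- ring (a joint): turn of the closing ring about the vessel's upright axis (rad): 0 fully open, growing clockwise seen from above; at 0.80 it meets its hard stop, locked, its black line meeting the lid's. Starts between 0 and 0.25. It turns stiffly (about 3 N at a handle's grip point, more if fast) and stays where it is left.
- handle_a (a point): grip point of one of the ring's two bar handles: level steel bar 11 mm thick pointing radially out, free from 64 to 107 mm from the vessel's axis, with a 19 mm ball at its end (126 mm). The point is on the bar's centre line, 92 mm from the axis, 92.5 mm above the bench; seen from above it is at 1.971 rad minus the joint value, anticlockwise from the vessel's +x.
- handle_b (a point): grip point of the other bar handle, the same, straight across the ring from handle_a
- ring_mark (a point): middle of the short black line on the ring's top, 55.5 mm from the vessel's axis; it lies on the vessel's +x axis, beside the lid's line, when the ring is locked
- pen: cordless leak-detector pen, standing nose down in its holder: white body 26 mm (x) by 20 mm (y) by 110 mm tall, and below it a steel nose 50 mm long, 15 mm across at the root, tapering to 5 mm. About 90 g, varies. Origin: centre of the white body's flat underside, z up the body; the tip is 50 mm below.
- pen_tip (a point): end of the pen's nose, 50 mm below the pen's origin along its axis
- holder: grey pen holder fixed to the bench, left or right of the vessel, yaw varies. Origin: centre of its underside. Pocket open at the top, 32 mm (x) by 26 mm (y), rim 88 mm above the bench, outside 46 by 40 mm; foot plate 86 by 76. The white body stands 30 mm deep in it on two ledges, its x along the holder's x (either way round), 80 mm showing; the nose hangs in an 18 mm slot.
- holder_seat (a point): where the pen's origin belongs when it is seated: middle of the pocket, 58 mm above the bench
- wash_bottle: white plastic squeeze bottle, 62 mm across, 134 mm to the top of its cap, with a thin bent spout to 175 mm; loose, not part of the job. Origin: centre of its underside
- sample_a: amber glass sample bottle, 56 mm across, 125 mm tall; loose, not part of the job. Origin: centre of its underside
- sample_b: amber glass sample bottle, same as sample_a; loose, not part of the job. Origin: centre of its underside
- beaker: small glass beaker, 54 mm across, 70 mm tall, standing beyond the vessel (its +x side); loose, not part of the job. Origin: centre of its underside
- dish: shallow glass dish, 60 mm across, 16 mm tall, in front of the vessel (its -x side); loose, not part of the job. Origin: centre of its underside
- bulb: rubber blower bulb standing on its base, 52 mm across, 92 mm tall to its nozzle; loose, not part of the job. Origin: centre of its underside
- spanner: steel spanner lying flat, 160 mm long; loose, not part of the job. Origin: its middle, on the bench
Mind the look-alikes: they are no part of the job. Of the things like the pen, leave any that is yellow; of the rest the larger one is meant.

How it is judged:
By the outcome, as a careful person would: the job done as asked, in the order asked, and still so for the second after the job is handed in, with the robot touching nothing.
It also fails if it takes over 72 s, if anything falls off the work surface, if the arm or the gripper's body presses on something with over 40 N, if the wrist force passes 120 N, or if a joint passes its speed limit or range.

## Working session

There is one attempt and no reset: what is moved stays moved. The work goes in short steps, each a Python script; the robot and the scene stay as the last script left them, time stands still between calls to the robot, and variables do not carry over. Pictures are saved under pics/ and viewed, at most 10 in all, crops included, and the job is handed in when it is done.

```bash
mkdir -p pics; ls
python3 - <<'E'
from cell import *
import cv2
for n in("top","side"):
    cv2.imwrite(f"pics/{n}0.png",imaging.read_camera(n)); i=imaging.camera_info(n); print(n,i["mtx"].tolist(),i["R"].round(4).tolist(),i["t"].round(1).tolist(), (-i["R"].T@i["t"]).round())
print(get_t())
E
```

```text
pics
top [[623.1499558807975, 0.0, 310.6281635550673], [0.0, 623.1499558807975, 239.06783106843977], [0.0, 0.0, 1.0]] [[-0.0886, -0.9961, 0.0017], [-0.9731, 0.0862, -0.2136], [0.2127, -0.0205, -0.9769]] [46.4, 581.8, 1213.5] [ 312.   21. 1310.]
side [[516.9302692820053, 0.0, 327.7144419801381], [0.0, 516.9302692820053, 237.145629528584], [0.0, 0.0, 1.0]] [[-0.9017, -0.4323, 0.0036], [-0.3303, 0.6835, -0.6509], [0.2789, -0.5881, -0.7592]] [506.6, 229.6, 990.6] [256. 645. 900.]
0.1
```

View pics/top0.png

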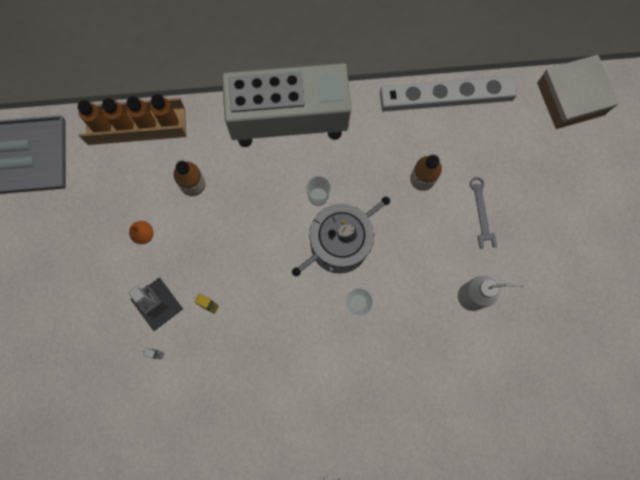

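View pics/side0.png

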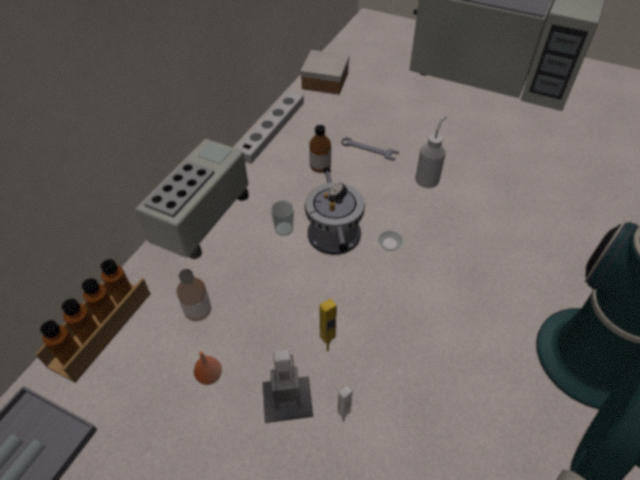

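Candidates for the pen are the white one in the grey holder (top 145,298; side 284,365), the small white one (top 152,353; side 345,400) and the yellow one (top 206,302; side 328,322). The pen meant is the white one in the holder: it is not yellow and is the larger of the other two. The vessel is at top (341,236), with handles ending at (386,201) and (296,271). I'll enlarge to confirm.

```bash
cat > h.py <<'E'
import numpy as np, cv2
from cell import *
def proj(n,X):
    i=imaging.camera_info(n); c=np.atleast_2d(X)@i["R"].T+i["t"]; p=c@i["mtx"].T
    return p[:,:2]/p[:,2:]
def back(n,uv,z):
    i=imaging.camera_info(n); d=i["R"].T@np.linalg.inv(i["mtx"])@[uv[0],uv[1],1]; C=-i["R"].T@i["t"]
    return C+d*(z-C[2])/d[2]
def crop(img,x,y,w,h,s): return cv2.resize(img[y:y+h,x:x+w],None,fx=s,fy=s,interpolation=cv2.INTER_CUBIC)
E
python3 - <<'E'
from h import *
t=cv2.imread("pics/top0.png");s=cv2.imread("pics/side0.png")
a=np.hstack([crop(t,290,185,100,75,4),crop(t,120,270,100,75,4)])
b=np.hstack([crop(s,290,160,100,75,4),crop(s,255,345,100,75,4)])
cv2.imwrite("pics/c.png",cv2.convertScaleAbs(np.vstack([a,b]),alpha=1.5))
for uv,z in(((341,236),105),((386,201),92.5),((296,271),92.5),((148,302),88),((157,303),0)): print(uv,back("top",uv,z).round(1))
E
```

```text
(341, 236) [575.4 -64.9 105. ]
(386, 201) [ 642.4 -163.8   92.5]
(296, 271) [515.4  29.9  92.5]
(148, 302) [480.4 324.4  88. ]
(157, 303) [488.7 327.5   0. ]
```

View pics/c.png

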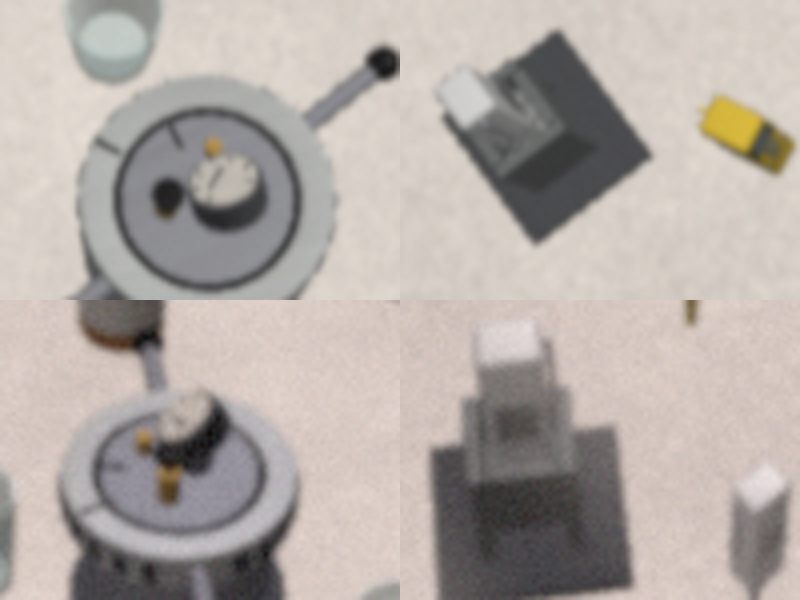

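The crop confirms it: the white pen stands in the grey holder, with its top at top (137,294). The small white one stands free in front, and the yellow one is apart. The lid line is at top (334,219), the ring line at (317,221). Next is a precise fit.

```bash
cat > fit.py <<'E'
from h import *
from scipy.ndimage import map_coordinates
from scipy.optimize import minimize
def samp(n,g,X):
    p=proj(n,X); return map_coordinates(g,[p[:,1],p[:,0]],order=1)
def circ(c,r,a): return np.c_[c[0]+r*np.cos(a),c[1]+r*np.sin(a),np.full(a.size,105.)]
def vessel(G,c0):
    a=np.linspace(0,2*np.pi,240,endpoint=False)
    f=lambda c,ns: sum(np.clip(samp(n,G[n],circ(c,45,a))-.5*samp(n,G[n],circ(c,39.5,a))-.5*samp(n,G[n],circ(c,50.5,a)),-40,10).mean() for n in ns)
    return {str(ns):minimize(f,c0,(ns,),method="Nelder-Mead",options=dict(initial_simplex=[c0,c0+[4,0],c0+[0,4]])).x for ns in(["top"],["side"],["top","side"])}
def mark(G,n,c,rs):
    a=np.radians(np.arange(0,360,.5)); v=np.mean([samp(n,G[n],circ(c,r,a)) for r in rs],0)
    v=cv2.GaussianBlur(v[None],(9,1),2)[0]
    v=v-np.median(v); o=[]
    for k in np.argsort(v):
        if all(abs((np.degrees(a[k])-x+180)%360-180)>8 for x,_ in o): o.append((round(np.degrees(a[k]),1),round(v[k])))
        if len(o)>3: return o
E
python3 - <<'E'
from fit import *
C={n:cv2.imread(f"pics/{n}0.png") for n in("top","side")}
G={n:cv2.cvtColor(C[n],cv2.COLOR_BGR2GRAY).astype(float) for n in C}
v=vessel(G,np.array([575.,-65])); print(v)
for n in C:
    c=v[str([n])]; print(n,"lid",mark(G,n,c,[36,38,40,41]),"ring",mark(G,n,c,[52,54,56,58,60]))
q={"top":[(159.5,277.5),(182.75,308.75),(154.25,331),(130.75,298.75)],"side":[(262.5,381.75),(308,376.75),(313.25,416.25),(264.5,420)]}
for n in q:
  for z in(0,8):
    Q=np.array([back(n,p,z)[:2] for p in q[n]]); E=np.roll(Q,-1,0)-Q
    print(n,z,Q.round(1).tolist(),"ctr",Q.mean(0).round(1),np.linalg.norm(E,axis=1).round(1),np.degrees(np.arctan2(E[:,1],E[:,0])).round(1))
# pen top face
for n,(x,y,w,h),th in(("top",(122,280,30,30),None),("side",(268,344,30,25),None)):
    g=cv2.resize(G[n][y:y+h,x:x+w].astype(np.uint8),None,fx=8,fy=8,interpolation=cv2.INTER_CUBIC)
    for th in(185,195,205) :
        m=(g>th).astype(np.uint8)
        cs=max(cv2.findContours(m,0,2)[0],key=cv2.contourArea,default=None)
        if cs is None: continue
        P=cs[:,0]/8.+[x-.44,y-.44]; W=np.array([back(n,p,168)[:2] for p in P],np.float32)
        print(n,th,g.max(),cv2.minAreaRect(W))
E
```

```text
{"['top']": array([578.48664723, -66.43282867]), "['side']": array([578.10625306, -66.4353528 ]), "['top', 'side']": array([578.32848736, -66.43581962])}
top lid [(np.float64(21.5), -25), (np.float64(85.5), -2), (np.float64(150.5), -2), (np.float64(159.0), -2)] ring [(np.float64(56.5), -34), (np.float64(4.0), -4), (np.float64(355.5), -4), (np.float64(12.5), -4)]
side lid [(np.float64(266.0), -72), (np.float64(257.5), -61), (np.float64(274.5), -31), (np.float64(20.5), -20)] ring [(np.float64(273.0), -46), (np.float64(56.5), -25), (np.float64(264.5), -13), (np.float64(281.5), -6)]
top 0 [[542.5, 320.3], [471.9, 274.1], [430.8, 335.3], [502.6, 382.2]] ctr [486.9 328. ] [84.4 73.7 85.8 73.7] [-146.8  123.9   33.2  -57.2]
top 8 [[541.1, 318.4], [470.9, 272.6], [430.1, 333.4], [501.4, 380.0]] ctr [485.9 326.1] [83.8 73.3 85.2 73.2] [-146.8  123.9   33.2  -57.2]
side 0 [[543.2, 317.6], [471.9, 272.3], [429.6, 334.8], [503.8, 377.9]] ctr [487.1 325.7] [84.4 75.5 85.8 72. ] [-147.6  124.1   30.2  -56.9]
side 8 [[540.6, 320.5], [470.0, 275.6], [428.1, 337.6], [501.6, 380.3]] ctr [485.1 328.5] [83.7 74.8 85.1 71.4] [-147.6  124.1   30.2  -56.9]
```

```bash
cat >> h.py <<'E'
C0=np.array([578.3,-66.4]); YAW=21.2
def down(yd):
    "tool z down, closing axis y at world angle yd (deg), half-turn picked for the last joint later"
    y=np.array([np.cos(np.radians(yd)),np.sin(np.radians(yd)),0]); z=np.array([0,0,-1.]); return np.c_[np.cross(y,z),y,z]
def pol(c,r,deg,z): return np.array([c[0]+r*np.cos(np.radians(deg)),c[1]+r*np.sin(np.radians(deg)),z])
E
python3 - <<'E'
from fit import *
C={n:cv2.imread(f"pics/{n}0.png") for n in("top","side")}
G={n:cv2.cvtColor(C[n],cv2.COLOR_BGR2GRAY) for n in C}
for n,(x,y,w,h) in(("top",(122,280,30,30)),("side",(268,344,30,25))):
    g=cv2.resize(G[n][y:y+h,x:x+w],None,fx=8,fy=8,interpolation=cv2.INTER_CUBIC); print(g.max())
    for th in(115,125,135,145) :
        cs=max(cv2.findContours((g>th).astype(np.uint8),0,2)[0],key=cv2.contourArea,default=None)
        if cs is None: continue
        W=np.array([back(n,p,168)[:2] for p in cs[:,0]/8.+[x-.44,y-.44]],np.float32)
        print(n,th,[np.round(k,1) for k in cv2.minAreaRect(W)])
for yd in(33.6,213.6,303.3,123.3):
    for nm,p in(("a",pol(C0,92,123.6,250)),("h",np.array([486,327,250.])),("s",pol(C0,45,21,250))): 
        q=ctrl.inverse_kinematics(p,down(yd)); print(yd,nm,None if q is None else np.round(q[-1]))
E
```

```text
145
top 115 [array([485.4, 326.7]), array([55.4, 55.2]), np.float64(84.9)]
top 125 [array([485.4, 326.7]), array([55.4, 55.2]), np.float64(84.9)]
top 135 [array([485.4, 326.7]), array([55.3, 55.2]), np.float64(84.9)]
149
side 115 [array([484. , 327.5]), array([47.3, 43. ]), np.float64(27.8)]
side 125 [array([484. , 327.5]), array([47.3, 42.9]), np.float64(27.8)]
side 135 [array([485.1, 322.7]), array([25.4, 19.7]), np.float64(30.5)]
side 145 [array([481.5, 320.9]), array([3.5, 7.1]), np.float64(0.3)]
33.6 a -35.0
33.6 h -2.0
33.6 s -41.0
213.6 a 145.0
213.6 h None
213.6 s 139.0
303.3 a 55.0
303.3 h 88.0
303.3 s 50.0
123.3 a -125.0
123.3 h -92.0
123.3 s -130.0
```

Run:
```python
from fit import *
a0=123.6
ctrl.reach(pol(C0,92,a0,250),down(a0-90)); effector.gripper_to(34)
ctrl.move_linear(pol(C0,92,a0,110),max_speed=250)
print("down",ctrl.move_linear(pol(C0,92,a0,73.5),max_speed=100,threshold=8),get_force().round(1))
effector.gripper_to(13.5); t=get_t(); print(get_t(),get_opening(),get_finger_force())
for a in np.arange(a0-3,a0-35.3-5,-3):
    s=ctrl.move_linear(pol(C0,92,a,73.5),down(a-90),max_speed=40,threshold=20)
    print(round(a,1),s,get_force().round(1),round(get_t()-t,2)); 
    if s or (a<a0-30 and np.linalg.norm(get_force()[:2])>18): break
p=get_position(); print(np.degrees(np.arctan2(p[1]-C0[1],p[0]-C0[0])))
C={n:imaging.read_camera(n) for n in("top","side")}
for n in C: cv2.imwrite(f"pics/{n}1.png",C[n])
G={n:cv2.cvtColor(C[n],cv2.COLOR_BGR2GRAY).astype(float) for n in C}
for n in C: print(n,"lid",mark(G,n,C0,[36,38,40,41]),"ring",mark(G,n,C0,[52,54,56,58,60]))
g=cv2.imread("pics/top0.png",0)
x,y,w,h=122,280,24,24
g=cv2.resize(g[y:y+h,x:x+w],None,fx=8,fy=8,interpolation=cv2.INTER_CUBIC)
b=cv2.resize(cv2.imread("pics/top0.png")[y:y+h,x:x+w],None,fx=24,fy=24,interpolation=cv2.INTER_CUBIC)
cv2.imwrite("pics/pen.png",cv2.convertScaleAbs(b,alpha=1.6))
```

```text
down False [ 0.   0.9 -0.5]
5.3583 13.416795024744692 0.0
120.6 False [-0.3  0.  -0.2] 0.27
117.6 False [-1.4 -0.  -0.3] 0.53
114.6 False [-2.6  0.1 -0.7] 0.8
111.6 False [-1.9  0.8 -0.7] 1.07
108.6 False [-1.6  1.2 -1.1] 1.33
105.6 False [-1.8  0.2 -1.1] 1.6
102.6 False [-1.9  0.6 -1.1] 1.87
99.6 False [-1.5  0.5 -2.2] 2.13
96.6 False [-1.4  0.2  0. ] 2.4
93.6 False [-1.8  0.6 -1.8] 2.67
90.6 False [-1.1  1.7 -1.1] 2.93
87.6 False [-2.   1.2 -1.7] 3.2
84.6 False [-9.6  0.5  5.8] 3.47
86.57694177461657
top lid [(np.float64(55.0), -61), (np.float64(136.0), -55), (np.float64(46.5), -55), (np.float64(38.0), -48)] ring [(np.float64(35.0), -87), (np.float64(151.0), -86), (np.float64(26.5), -77), (np.float64(142.5), -75)]
side lid [(np.float64(48.5), -23), (np.float64(72.5), -22), (np.float64(4.5), -22), (np.float64(89.5), -20)] ring [(np.float64(16.5), -39), (np.float64(79.0), -37), (np.float64(59.0), -37), (np.float64(34.5), -37)]
```

View pics/pen.png

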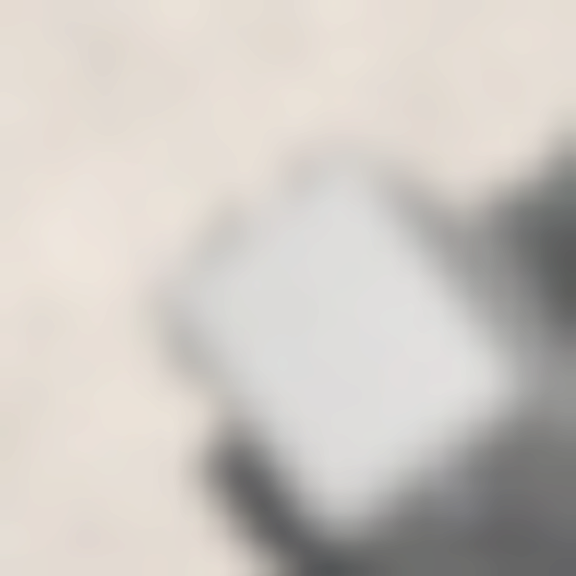

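The pen's white top face is centred at about top (135.7,293.9), and its long side runs along the holder's x. The ring seems to be at its stop. I'll push a little further, then back off and check the marks.

Run:
```python
from fit import *
print("pen",back("top",(135.7,293.9),168).round(1))
a=82.6
print(ctrl.move_linear(pol(C0,92,a,73.5),down(a-90),max_speed=30,threshold=25),get_force().round(1))
p=get_position(); print(np.degrees(np.arctan2(p[1]-C0[1],p[0]-C0[0])))
ctrl.move_linear(pol(C0,92,87.5,73.5),down(-2.5),max_speed=60); print(get_force().round(1))
effector.gripper_to(40); ctrl.move_linear(pol(C0,92,87.5,200),max_speed=250)
ctrl.reach([486,300,260],down(-57))
C={n:imaging.read_camera(n) for n in("top","side")}
for n in C: cv2.imwrite(f"pics/{n}2.png",C[n])
G={n:cv2.cvtColor(C[n],cv2.COLOR_BGR2GRAY).astype(float) for n in C}
for n in C: print(n,"lid",mark(G,n,C0,[36,38,40,41]),"ring",mark(G,n,C0,[52,54,56,58,60]))
print(get_t(),get_q().round())
```

```text
pen [486.3 326.6 168. ]
False [-16.7   0.5  10.3]
86.58734015718188
[0.4 0.8 1.1]
top lid [(np.float64(21.5), -27), (np.float64(152.5), -3), (np.float64(187.0), -2), (np.float64(84.0), -2)] ring [(np.float64(21.0), -39), (np.float64(335.0), -3), (np.float64(324.0), -3), (np.float64(348.0), -3)]
side lid [(np.float64(263.5), -86), (np.float64(255.5), -65), (np.float64(272.0), -59), (np.float64(21.0), -27)] ring [(np.float64(22.5), -58), (np.float64(273.0), -57), (np.float64(31.0), -41), (np.float64(39.5), -33)]
12.1 [ 29.   3. 103.  -0.  73.  86.]
```

Both lines now sit at 21°, so the ring is locked. Next I grasp the pen.

Run:
```python
from fit import *
R=down(-57.5)
effector.gripper_to(56)
ctrl.reach([486.2,326.4,225],R)
print(ctrl.move_linear([486.2,326.4,121],max_speed=120,threshold=8),get_force().round(1))
f=get_force(); effector.gripper_to(10); ctrl.dwell(.2)
print(get_opening(),get_finger_force(),(get_force()-f).round(1),get_torque().round(2),get_position().round(2),get_t())
C={n:imaging.read_camera(n) for n in("top","side")}
f=get_force()
print(ctrl.move_linear([486.2,326.4,151],max_speed=60),(get_force()-f).round(1))
ctrl.move_linear([486.2,326.4,275],max_speed=200); print((get_force()-f).round(1))
p=pol(C0,45,YAW,290); ctrl.reach(p,R); ctrl.move_linear([*p[:2],232],max_speed=150)
ctrl.dwell(.2)
C={n:imaging.read_camera(n) for n in("top","side")}
tip=np.array([*p[:2],119]); out=[]
for n in C:
    cv2.imwrite(f"pics/{n}3.png",C[n]); u=proj(n,tip)[0]; m=proj(n,[*p[:2],105])[0]; print(n,u.round(1),m.round(1))
    x,y=int(u[0])-25,int(u[1])-25; out.append(crop(C[n],x,y,50,50,8)); print(x,y)
cv2.imwrite("pics/tip.png",cv2.convertScaleAbs(np.hstack(out),alpha=1.5)); print(get_t(),get_opening())
```

```text
False [-0.5  0.5  0.5]
19.992468806815644 29.996139951981604 [ 0.6 -0.9  1.1] [-0.08  0.18  0.02] [486.24 326.46 121.11] 14.6833
False [ 0.3  0.8 -1.3]
[-0.9 -0.1 -1.8]
top [331.7 213. ] [331.4 214.8]
306 187
side [313.4 196.3] [313.5 201. ]
288 171
18.5167 19.570495162629673
```

View pics/tip.png

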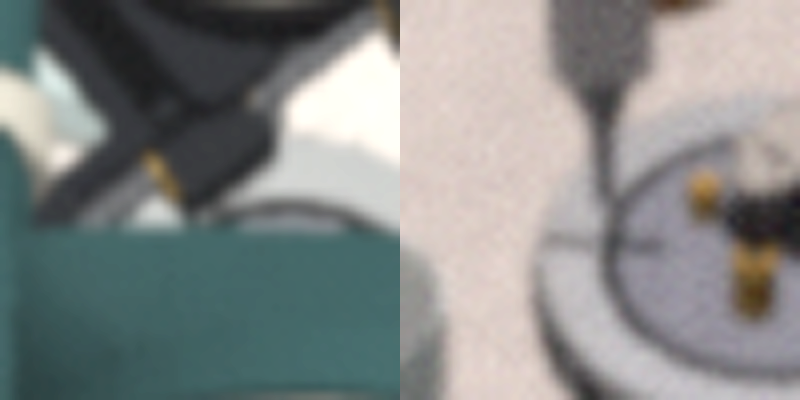

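In the side view the tip is at (313.6,196.2) against a predicted (313.4,196.3), so the hold is true. The earlier arc steps showed timing overhead per segment, so I'll time short vertical moves before the round.

Run:
```python
from fit import *
R=down(-57.5); N=16; Z=222
A=YAW-np.arange(0,N+1)*360/N; A[-1]-=1.5
W=[pol(C0,45.4,a,Z) for a in A]
assert all(ctrl.inverse_kinematics(w,R) is not None for w in W)
ctrl.move_linear(W[0],R,max_speed=25); ctrl.dwell(.3)
im=imaging.read_camera("side"); cv2.imwrite("pics/side4.png",im)
t=get_t(); f=get_force(); log=[]
for w in W[1:]:
    ctrl.move_linear(w,max_speed=34); p=get_position(); d=p[:2]-C0
    log.append((round(np.hypot(*d),2),round(p[2]-113,2),round(np.linalg.norm(get_force()-f),1)))
print(get_t()-t,log)
im2=imaging.read_camera("side"); cv2.imwrite("pics/side5.png",im2)
ctrl.move_linear([*W[-1][:2],290],max_speed=150); print(get_t(),get_opening())
cv2.imwrite("pics/tip2.png",cv2.convertScaleAbs(np.hstack([crop(i,288,171,50,50,8) for i in(im,im2)]),alpha=1.5)); print(proj("side",[*W[0][:2],109]))
```

```text
10.833300000000001 [(np.float64(45.38), np.float64(108.95), np.float64(1.1)), (np.float64(45.43), np.float64(108.99), np.float64(1.0)), (np.float64(45.47), np.float64(109.06), np.float64(1.0)), (np.float64(45.48), np.float64(109.1), np.float64(1.4)), (np.float64(45.43), np.float64(109.11), np.float64(0.8)), (np.float64(45.38), np.float64(109.13), np.float64(1.2)), (np.float64(45.35), np.float64(109.11), np.float64(0.8)), (np.float64(45.32), np.float64(109.1), np.float64(1.1)), (np.float64(45.38), np.float64(109.04), np.float64(1.2)), (np.float64(45.41), np.float64(109.02), np.float64(1.4)), (np.float64(45.48), np.float64(108.93), np.float64(0.7)), (np.float64(45.48), np.float64(108.86), np.float64(0.8)), (np.float64(45.4), np.float64(108.86), np.float64(1.0)), (np.float64(45.38), np.float64(108.83), np.float64(1.5)), (np.float64(45.35), np.float64(108.87), np.float64(1.4)), (np.float64(45.33), np.float64(108.9), np.float64(1.1))]
33.5 19.70351747653645
[[313.25203637 199.64037305]]
```

View pics/tip2.png

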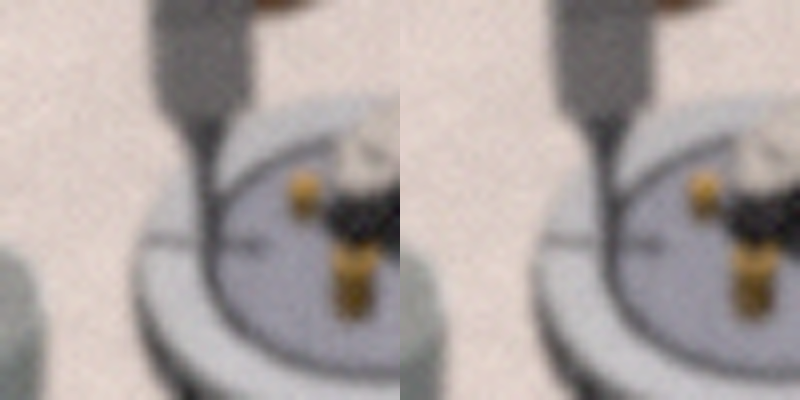

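At both the start and the end of the round the tip (about 313,199) is on the joint at the lid line. I'll return the pen by the recorded grasp pose.

Run:
```python
from fit import *
R=down(-57.5); xy=[486.2,326.4]
ctrl.reach([*xy,275],R); ctrl.dwell(.3)
print(ctrl.move_linear([*xy,160],max_speed=90,threshold=8),get_position().round(1))
ctrl.dwell(.2); f=get_force()
print(ctrl.move_linear([*xy,123],max_speed=40,threshold=6),get_position().round(1),(get_force()-f).round(1))
print(ctrl.move_linear([*xy,120.3],max_speed=8,threshold=4),get_position().round(1),(get_force()-f).round(1),get_t())
```

```text
False [486.8 326.7 160.9]
False [486.2 326.4 123.2] [-1.6  0.9 -0.5]
True [486.4 326.5 121.1] [-1.1  0.1  5.4] 38.325
```

Contact came at z 121.1, the same height as at the grasp, so the pen is seated. Release, retreat and check.

Run:
```python
from fit import *
effector.gripper_to(30); effector.gripper_to(56); ctrl.dwell(.2)
print(get_force().round(1))
ctrl.move_linear([486.2,326.4,240],max_speed=100)
ctrl.reach([300,560,300],down(-57.5)); ctrl.dwell(.3)
C={n:imaging.read_camera(n) for n in("top","side")}
G={n:cv2.cvtColor(C[n],cv2.COLOR_BGR2GRAY).astype(float) for n in C}
for n in C: print(n,"lid",mark(G,n,C0,[36,38,40,41])[0],"ring",mark(G,n,C0,[52,54,56,58,60])[0])
b=[np.hstack([crop(i,120,150,270,200,1.4) for i in(cv2.imread("pics/top0.png"),C["top"])]),np.hstack([crop(i,180,160,270,270,1.4) for i in(cv2.imread("pics/side0.png"),C["side"])])]
o=cv2.convertScaleAbs(np.vstack(b),alpha=1.4); print(o.shape)
cv2.imwrite("pics/end.png",cv2.resize(o,(690,600))); print(get_t())
```

```text
[-0.3 -0.5 -0.3]
top lid (np.float64(21.5), -25) ring (np.float64(21.0), -36)
side lid (np.float64(264.5), -88) ring (np.float64(273.0), -57)
(658, 756, 3)
42.3583
```

View pics/end.png

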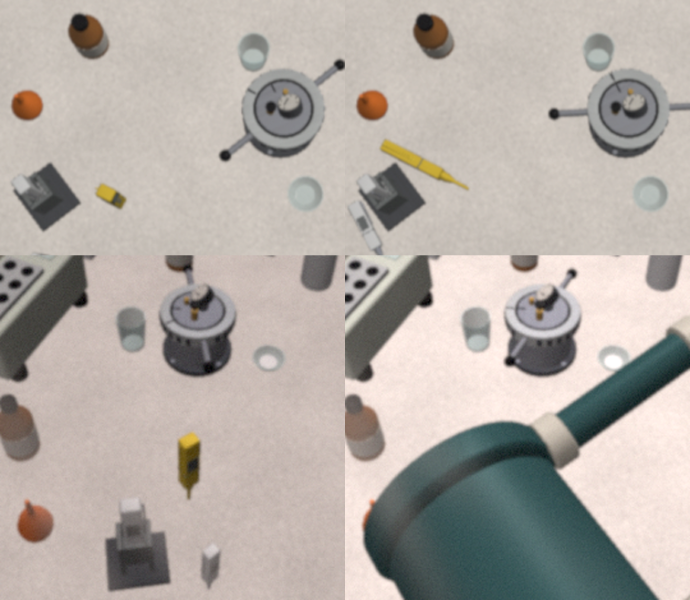

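The final view shows the ring locked and the pen standing in its holder. The yellow and small white pens, which had been upright, now lie on the bench. I'll check the earlier frames to see when that happened.

Run:
```python
from h import *
r=[cv2.imread(f"pics/{n}.png") for n in("top0","top1","top2","side1","side2","top3")]
c=[crop(i,100,250,160,130,1.6) if k not in(3,4) else crop(i,240,290,160,130,1.6) for k,i in enumerate(r)]
cv2.imwrite("pics/hist.png",cv2.convertScaleAbs(np.vstack([np.hstack(c[:3]),np.hstack(c[3:])]),alpha=1.4))
```

```text
(no output)
```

View pics/hist.png

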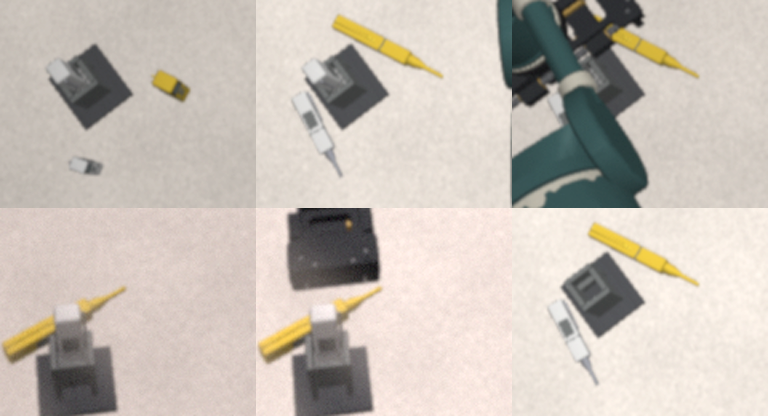

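The two look-alikes were already down in top1 (t≈9 s), when the gripper was at the ring and had only passed above them at z≈240–250. They had been standing unsupported on their noses in the first frame, so they most likely toppled by themselves. They lie in the same place in every later frame. They can't be stood on their tips again, so I'll leave them and hand in.

```bash
python3 -c "
from cell import *
print(workorder.job_done(),get_t())"
```

```text
the job is handed in; nothing more can be done
the job is handed in; nothing more can be done
```

The job is handed in at about 42 s: the ring is locked on its line, the joint was traced once clockwise in 10.8 s (about 2.6 cm/s on average, in 16 short straight moves with a brief stop after each) with the tip about 4 mm above it, and the pen is back in its holder; the yellow and small white look-alike pens fell over before t≈9 s, most likely by themselves since I saw no sign of contact, and I left them lying.

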